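# Set a ball punch under the sprung loupe and hold the loupe at its mark

## Task

Check the face of the ball-ended dapping punch: take it out of the wooden block, stand it ball up in the brass tube of the inspection station, fully home, and let go of it. Then take the loupe by its upright tab and pull it out on its sprung rod until the dark ring on the rod is at the sleeve's mouth, and finish while holding it there, since the spring would draw it back. Leave the other tools and things where they are.

Things in the scene. Friction and masses are not known exactly. Their poses are not given: they have to be found in the camera images.
- ball_punch: The steel punch with a ball on top: round shank 14 mm in diameter (foot chamfered 2 mm) from its foot to 94 mm up, ball 20 mm in diameter centred 100 mm up, 110 mm long in all, about 0.12 kg. Origin at the centre of its foot, z along it towards the ball. It starts upright in one of the block's three holes.
- flat_punch: Like the ball punch but without ball: plain steel cylinder 14 mm in diameter, 94 mm long with a flat top; stands in another hole of the block. Origin at its foot. Leave it.
- cone_punch: Steel punch 14 mm in diameter, 98 mm long, its top 24 mm tapering to a 6 mm tip; stands in the remaining hole. Origin at its foot. Leave it.
- block: Fixed wooden block 150 x 55 x 45 mm (x, y, z), origin under its centre. Three round holes 15.6 mm wide, 30 mm deep, in a row along its x axis at -46, 0 and +46 mm, so the punches' feet are 15 mm above the table.
- station: Fixed inspection station. Origin on the table under the brass tube's axis. Steel base plate 335 x 90 x 12 mm, from x = -35 to +300 mm. The loupe slides above it along the x axis, coming out towards -x until it is over the tube. A column (70 x 36 mm, x = +210 to +280) carries the level sleeve.
- tube_floor (a point): Centre of the brass tube's inner floor, 17 mm above the table; axes as the station's. Tube: upright, 28 mm outside (33 mm at the mouth), mouth 54 mm above the table, bore 16 mm, flared to 21 mm over its top 7 mm.
- sleeve_mouth (a point): Centre of the sleeve's mouth, at x = +170 mm of the station, 160 mm above the table, where the 10 mm steel rod comes out; axes as the station's. Sleeve 22 mm in diameter, 130 mm long towards +x.
- loupe: Loupe on the sprung rod's end; axes as the station's. Origin at the centre of its aluminium pull tab: upright plate 14 mm (x, along the rod) x 24 mm (y) x 42 mm high, centre 195 mm above the table, at x = +135 mm of the station at rest.
- lens (a point): Centre of the round lens, 45 mm from the tab towards -x of the station, 160 mm above the table; 53 mm over its rim, 10 mm thick. At rest its rim is about 63 mm from the tube's axis (keep a wide gripper clear of it); at the mark the lens is over the tube.
- slide (a joint): How far the rod is drawn out, m: 0 at rest, 0.115 at the stop. It moves along -x of the station, level. The dark ring on the rod (5 mm wide) is hidden in the sleeve at rest; its middle is at the sleeve's mouth at 0.090. The spring pulls back with about 3 N at rest and 65 N/m more, so about 9 N at the mark; let go, the rod runs home by itself.
- graver: Graver with a mushroom-shaped wooden handle, 125 mm long, 36 mm high, lying between block and station; origin on the table under its ferrule, x towards the blade. Leave it.
- scraper: A second tool like the graver, lying at the back; leave it.
- folding_loupe: Small folding loupe, 67 x 32 x 24 mm, at the back; leave it.
- file: Needle file with wooden handle, 180 mm long, 12 mm high, beyond the station's sleeve end; leave it.
- tin: Round tin 60 mm wide, 35 mm high, beyond the station's sleeve end; leave it.
Things that resemble listed ones, but are neither listed nor needed, are in the scene too. Leave any purple, red or turquoise look-alike of the ball_punch alone.

How it is judged (in metres and radians):
On the way:
1. the ball punch stands home in the brass tube, let go, with the loupe still at rest (horizontal distance between ball_punch and tube_floor below 0.004 m and z of ball_punch in the frame of tube_floor below 0.004 m and angle between ball_punch's own z axis and vertical below 0.1 rad and contact force between the fingers and ball_punch below 0.2 N and value of joint slide below 0.02 m), for 0.2 s.
At the end, for the whole second after the job is handed in: Ball punch free in the tube: foot within 4 mm of the tube's axis and inner floor, within 0.1 rad of upright, touched by neither fingers nor loupe. Rod out 85 to 95 mm, still, fingers on the loupe with over 2 N. No other thing was moved over 25 mm (horizontal distance between ball_punch and tube_floor below 0.004 m and z of ball_punch in the frame of tube_floor below 0.004 m and angle between ball_punch's own z axis and vertical below 0.1 rad and contact force between the fingers and ball_punch below 0.2 N and value of joint slide between 0.085 and 0.095 m and velocity of joint slide between -0.01 and 0.01 m/s and contact force between the fingers and loupe above 2 N and contact force between ball_punch and loupe below 0.2 N); the arm keeps its last pose, push and grip.
It fails at once if another tool or thing is moved by more than 25 mm (distance of any of flat_punch, cone_punch, graver, scraper, folding_loupe, file, tin from where it was at the start of the episode above 0.025 m).
It also fails if it takes over 64 s, if anything falls off the work surface, if the arm or the gripper's body presses on something with over 40 N, if the wrist force passes 120 N, or if a joint passes its speed limit or range.

## Robot

A 7-joint arm with a two-finger parallel gripper is mounted at the origin on the work surface. World frame = base frame: x ahead of the robot, y to its left, z up, the work surface at z = 0. Lengths are in mm, angles in rad, forces in N, time in s.
With the tool pointing down it reaches from about 400 to 850 mm from the base axis. Payload 4.5 kg.
Tool frame: the origin (TCP) lies midway between the tips of the shut fingers; the grasp point (between the pads) lies 19 mm behind it; z points along the fingers, y is the line along which they close (so a half turn about z gives the same grasp; the last joint's range is limited). The gripper opens to 85 mm and grips with 20 to 120 N. Pads are 22 mm wide; open, the fingers measure 114 mm over their backs; the gripper's body (76 mm by 85 mm) begins 54 mm behind the grasp point. The pads swing forward as they close: fully open they stand 13 mm farther back than shut.
Start: joints at [1.194, 0.689, -0.195, 1.565, 0.157, 0.902, -0.215], TCP at [249.62, -573.013, 231.317] pointing down, gripper open.
Joint ranges: [-3.01, 3.01], [-0.46, 2.08], [-1.47, 1.51], [0.13, 2.56], [-1, 4.14], [0.04, 2.09], [-2.66, 2.66]. Speed limits (rad/s): [2.57, 2.57, 3.14, 3.14, 3.14, 3.14, 3.14].

## Interface

Orientations are given as a 3x3 rotation matrix whose columns are the frame's x, y, z axes.
In Python, from cell import sensors, optics, job gives the robot as it stands.
- The arm moves only by the tool drive_tool, never from a script. Its arguments are lists of equal length, an entry for each row: "grip": the opening in per cent of the stroke, from 0 (shut) to 100 (fully open); "travel": the shift along the tool's x, y, z scaled (see below), a list of three; "angular": the turn, a rotation vector about the tool's x, y, z scaled (see below), a list of three. In form: {"grip": [grip, ...], "travel": [[dx, dy, dz], ...], "angular": [[wx, wy, wz], ...]}. A call has 1 to 12 rows; each row shifts and turns the commanded pose from where the row before left it, along the tool's axes as they then stand; what a row does not reach is not made up. The controller multiplies each number of a shift by 0.025 m and each number of a turn by 0.1 rad. A row lasts 1/12 s, in which the tool goes at most 41.7 mm and 7.16 degrees, less where a joint would pass 70% of its speed; a pose out of reach is approached as far as the arm can. A call with a number of a shift or a turn outside -1 to 1 is refused whole. A call with a gripper value outside its range is refused whole. The fingers move at their own pace and stop on an object; "force" is the grip in N (left out, the last holds). Time passes only in rows, so rows that do not move let the fingers close. It gives the time, the measured TCP pose, the force, the opening and the grip force at its end, in the units of the state.
- sensors.get_state(): the state, without advancing time (a new reading comes with each control period).
- optics.grab_frame(name): name is "side" or "top"; returns a dict with "frame" (420x560x3 uint8, blue, green, red), "fx", "fy", "cx", "cy" (pixels), "origin" and "orientation" of the camera in the world. Camera axes: x right, y down, z forward; pixel columns grow to the right and rows downward; lengths in mm; the calibration is good to about 2 mm. A picture is of the moment at which its call begins. There is no depth.
- job.hand_in(): hands the job in; it is judged then, once.
The state is a dict: "time": time; "joint_pos": joint angles; "qd": joint speeds; "joint_torque": joint torques, N m; "ee_pos": TCP position; "ee_rot": TCP orientation; "force": force on the tool from outside, world axes, zero at the start; "torque": the same for the moment, N m; "finger_gap": finger opening in mm; "grip_force": force on a finger pad.
Only numpy, scipy, OpenCV 4.12 (cv2) and the standard library are available. Lean on these libraries where they do the work, as an engineer would, in place of code of your own. Each camera call takes 0.05 s, during which the arm holds its last target. There are 200 camera calls.

## Working session

There is one attempt and no reset: what is moved stays moved. The work goes in short steps, Python scripts to look and compute and a tool call to move; the robot and the scene stay as the last step left them, time stands still between calls to the robot, and variables do not carry over. Pictures are saved under pics/ and viewed, at most 10 in all, crops included, and the job is handed in when it is done.

Besides the shell and the picture viewer there is one more tool, called after "Emit:" as name(argument=value, ...), one argument or row to a line, values as JSON. drive_tool: Moves the arm, as the interface text tells. Its arguments: {"type":"object","properties":{"grip":{"type":"array","items":{"type":"number"}},"travel":{"type":"array","items":{"type":"array","items":{"type":"number","minimum":-1,"maximum":1}}},"angular":{"type":"array","items":{"type":"array","items":{"type":"number","minimum":-1,"maximum":1}}},"force":{"type":"number"}},"required":["grip","travel","angular"]}

```bash
mkdir -p pics
python3 - <<'E'
from cell import sensors, optics
import cv2, json, numpy as np
s=sensors.get_state()
print({k:np.round(v,3).tolist() for k,v in s.items()})
for n in("side","top"):
    f=optics.grab_frame(n); cv2.imwrite(f"pics/{n}0.png",f["frame"])
    print(n,[np.round(f[k],4).tolist() for k in("fx","fy","cx","cy","origin","orientation")])
E
```

```text
{'time': 0.0, 'joint_pos': [1.194, 0.69, -0.195, 1.566, 0.157, 0.902, -0.215], 'qd': [-0.002, 0.001, -0.0, -0.001, 0.0, -0.0, -0.001], 'joint_torque': [0.001, -53.961, -1.266, -15.855, 0.009, 0.009, -0.0], 'ee_pos': [249.295, -572.41, 230.485], 'ee_rot': [[0.917, 0.399, -0.001], [0.399, -0.917, 0.002], [-0.0, -0.002, -1.0]], 'force': [0.561, 0.218, 0.137], 'torque': [-0.012, -0.006, -0.009], 'grip_force': 0.0, 'finger_gap': 85.563}
side [392.9222, 392.9222, 280.5244, 210.8655, [517.8628, -711.3793, 747.0044], [[0.996, -0.0525, 0.0729], [-0.0898, -0.6141, 0.7841], [0.0036, -0.7875, -0.6163]]]
top [534.5613, 534.5613, 267.8462, 209.7726, [305.798, 77.1242, 1602.1764], [[0.0043, -0.982, 0.1888], [-0.9999, -0.006, -0.0088], [0.0097, -0.1888, -0.982]]]
```

View pics/side0.png

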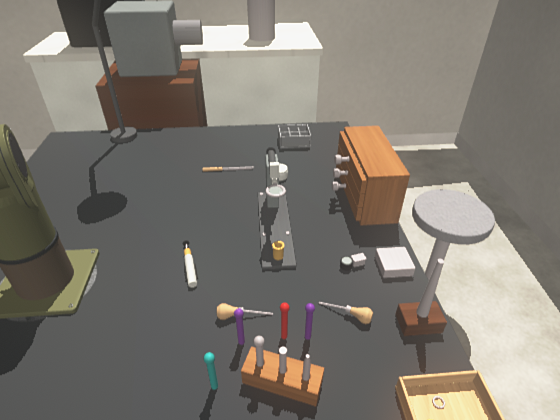

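View pics/top0.png

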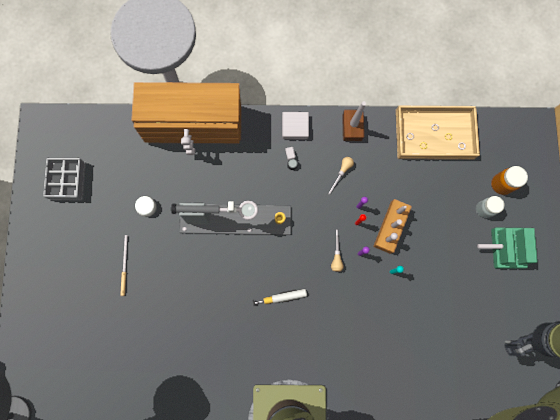

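Side: block near (283,375), ball punch the leftmost (ball about (259,342)), brass tube (278,250), tab/sleeve (274,170). Top: block (394,226), tube (280,217), tab (230,206). The coloured punches are look-alikes. Next, one enlarged montage.

Run:
```python
import cv2, numpy as np
s=cv2.imread("pics/side0.png");t=cv2.imread("pics/top0.png")
r=lambda im,x,y,w,h,k:cv2.resize(im[y:y+h,x:x+w],None,fx=k,fy=k,interpolation=cv2.INTER_CUBIC)
a=r(s,230,325,100,75,4); b=r(s,245,140,80,60,5); b2=r(s,245,215,80,60,5)
c=r(t,360,195,66,50,6)[:300,:400]; d=r(t,170,190,130,50,6)
c2=cv2.resize(c,(400,300))
top=np.hstack([a,cv2.copyMakeBorder(c,0,300-c.shape[0],0,400-c.shape[1],0)])
d=r(t,170,190,130,50,6)[:, :400]
cv2.imwrite("pics/m1.png",np.vstack([top,np.hstack([b2,b])]))
```

```text
(no output)
```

View pics/m1.png

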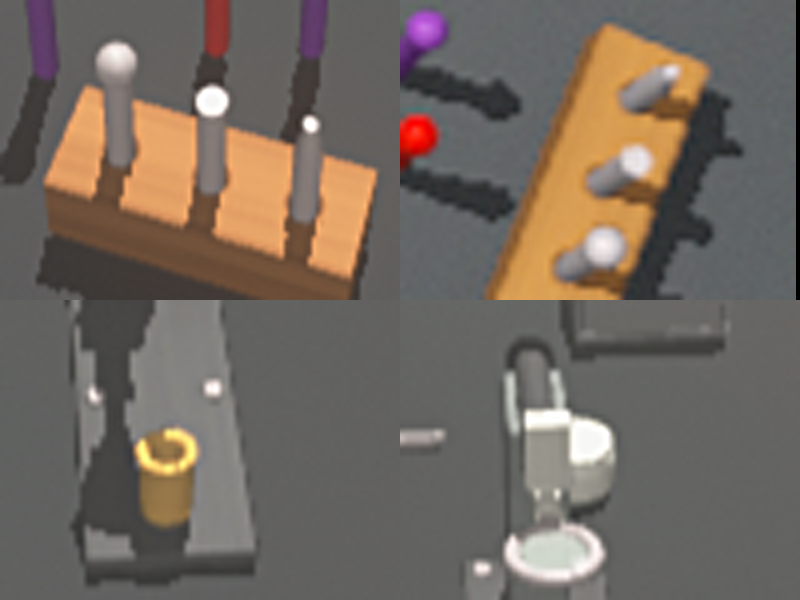

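The montage shows, side: ball (258.9,340.1), flat top (282.5,350), cone tip (307.6,355.6), tube mouth (278,244.8), lens top (275.2,189.6), tab top (274,162.6). In top: ball (393.5,235.8), flat (398.9,221.6), cone (405,206.8), tube (280,217), lens (249,210).

```bash
cat > h.py <<'E'
import numpy as np
from cell import optics
from scipy.optimize import least_squares
def cams(): return {n:{k:np.array(v,float) for k,v in optics.grab_frame(n).items() if k!="frame"} for n in("side","top")}
def ray(c,p):
    d=c["orientation"]@np.array([(p[0]-c["cx"])/c["fx"],(p[1]-c["cy"])/c["fy"],1]);return d/np.linalg.norm(d)
def onz(c,p,z):
    d=ray(c,p);o=c["origin"];return o+d*(z-o[2])/d[2]
def proj(c,P):
    q=c["orientation"].T@(np.array(P,float)-c["origin"]);return np.array([c["fx"]*q[0]/q[2]+c["cx"],c["fy"]*q[1]/q[2]+c["cy"]])
E
python3 - <<'E'
from h import *
C=cams()
pts={"ball":((258.9,340.1),(393.5,235.8),115),"flat":((282.5,350),(398.9,221.6),109),"cone":((307.6,355.6),(405,206.8),113),
"tube":((278,244.8),(280,217),54),"lens":((275.2,189.6),(249,210),165),"tab":((274,162.6),(230,206),216)}
for n,(a,b,z) in pts.items(): print(n,onz(C["side"],a,z).round(1),onz(C["top"],b,z).round(1))
E
```

```text
ball [ 518.4 -287.6  115. ] [ 519.4 -290.   115. ]
flat [ 560.1 -307.8  109. ] [ 561.  -308.5  109. ]
cone [ 603.3 -325.3  113. ] [ 603.1 -326.7  113. ]
tube [580.6  29.5  54. ] [582.   27.4  54. ]
lens [581. 119. 165.] [581.2 115.9 165. ]
tab [582.  168.5 216. ] [581.9 164.8 216. ]
```

Emit:
drive_tool(
  grip=[100,100,100,100,100,100,100,100,100,100,100],
  travel=[
    [0,0,0],
    [0,0,0],
    [0,0,0],
    [0,0,0],
    [0,0,0],
    [0,0,0],
    [0,0,0],
    [0,0,0],
    [0,0,0],
    [0,0,0],
    [0,0,0],
  ],
  angular=[
    [0,0,0.75],
    [0,0,0.75],
    [0,0,0.75],
    [0,0,0.75],
    [0,0,0.75],
    [0,0,0.75],
    [0,0,0.75],
    [0,0,0.75],
    [0,0,0.75],
    [0,0,0.75],
    [0,0,0.75],
  ],
  force=60,
)

```text
time: 1.12
ee_pos: [249.6, -572.8, 231.1]
ee_rot: [[0.914, -0.406, -0.0], [-0.406, -0.914, 0.001], [-0.0, -0.0, -1.0]]
force: [0.0, 0.3, -0.1]
finger_gap: 85.5
grip_force: 0.0
```

Emit:
drive_tool(
  grip=[100,100,100,100,100,100,100,100,100,100,100,100],
  travel=[
    [0.33,-0.92,0],
    [0.33,-0.92,0],
    [0.33,-0.92,0],
    [0.33,-0.92,0],
    [0.33,-0.92,0],
    [0.33,-0.92,0],
    [0.33,-0.92,0],
    [0.33,-0.92,0],
    [0.33,-0.92,0],
    [0.33,-0.92,0],
    [0.33,-0.92,0],
    [0.33,-0.92,0],
  ],
  angular=[
    [0,0,0],
    [0,0,0],
    [0,0,0],
    [0,0,0],
    [0,0,0],
    [0,0,0],
    [0,0,0],
    [0,0,0],
    [0,0,0],
    [0,0,0],
    [0,0,0],
    [0,0,0],
  ],
)

```text
time: 2.12
ee_pos: [452.0, -359.1, 231.2]
ee_rot: [[0.916, -0.402, -0.0], [-0.402, -0.916, 0.0], [-0.0, -0.0, -1.0]]
force: [-0.1, 0.3, -0.6]
finger_gap: 85.5
grip_force: 0.0
```

Emit:
drive_tool(
  grip=[100,100,100,100,100,100],
  travel=[
    [0.33,-0.92,0],
    [0.33,-0.92,0],
    [0.33,-0.92,0],
    [0.33,-0.92,0],
    [0,0,0],
    [0,0,0],
  ],
  angular=[
    [0,0,0],
    [0,0,0],
    [0,0,0],
    [0,0,0],
    [0,0,0],
    [0,0,0],
  ],
)

```text
time: 2.62
ee_pos: [519.6, -287.4, 231.0]
ee_rot: [[0.917, -0.399, 0.0], [-0.399, -0.917, 0.001], [-0.0, -0.001, -1.0]]
force: [-0.3, -0.4, 0.2]
finger_gap: 85.3
grip_force: 0.0
```

Emit:
drive_tool(
  grip=[100,100,100,100,100,100,100,100,100,100,100],
  travel=[
    [0,0.06,0.8],
    [0,0,0.8],
    [0,0,0.8],
    [0,0,0.8],
    [0,0,0.8],
    [0,0,0.8],
    [0,0,0.6],
    [0,0,0.6],
    [0,0,0.4],
    [0,0,0.4],
    [0,0,0],
  ],
  angular=[
    [0,0,0],
    [0,0,0],
    [0,0,0],
    [0,0,0],
    [0,0,0],
    [0,0,0],
    [0,0,0],
    [0,0,0],
    [0,0,0],
    [0,0,0],
    [0,0,0],
  ],
)

```text
time: 3.53
ee_pos: [516.4, -290.9, 59.7]
ee_rot: [[0.915, -0.403, -0.003], [-0.403, -0.915, 0.001], [-0.003, 0.0, -1.0]]
force: [-0.9, -0.6, 0.4]
finger_gap: 85.4
grip_force: 0.0
```

Emit:
drive_tool(
  grip=[0,0,0,0,0,0,0,0,0,0],
  travel=[
    [0,0,0],
    [0,0,0],
    [0,0,0],
    [0,0,0],
    [0,0,0],
    [0,0,0],
    [0,0,0],
    [0,0,0],
    [0,0,0],
    [0,0,0],
  ],
  angular=[
    [0,0,0],
    [0,0,0],
    [0,0,0],
    [0,0,0],
    [0,0,0],
    [0,0,0],
    [0,0,0],
    [0,0,0],
    [0,0,0],
    [0,0,0],
  ],
)

```text
time: 4.37
ee_pos: [518.3, -290.7, 61.8]
ee_rot: [[0.915, -0.402, 0.001], [-0.402, -0.915, -0.0], [0.001, -0.0, -1.0]]
force: [-0.9, 0.7, 5.3]
finger_gap: 12.3
grip_force: 58.4
```

Emit:
drive_tool(
  grip=[0,0,0,0,0,0,0,0,0,0],
  travel=[
    [0,0,-0.2],
    [0,0,-0.4],
    [0,0,-0.6],
    [0,0,-0.8],
    [0,0,-0.8],
    [0,0,-0.8],
    [0,0,-0.8],
    [0,0,-0.8],
    [0,0,-0.4],
    [0,0,0],
  ],
  angular=[
    [0,0,0],
    [0,0,0],
    [0,0,0],
    [0,0,0],
    [0,0,0],
    [0,0,0],
    [0,0,0],
    [0,0,0],
    [0,0,0],
    [0,0,0],
  ],
)

```text
time: 5.2
ee_pos: [519.1, -291.5, 203.9]
ee_rot: [[0.915, -0.403, 0.004], [-0.403, -0.915, -0.002], [0.005, 0.0, -1.0]]
force: [1.4, 0.7, -1.8]
finger_gap: 12.6
grip_force: 58.6
```

Emit:
drive_tool(
  grip=[0,0,0,0,0,0,0,0,0,0,0,0],
  travel=[
    [0,0,0],
    [0,0,0],
    [0,0,0],
    [0,0,0],
    [0,0,0],
    [0,0,0],
    [0,0,0],
    [0,0,0],
    [0,0,0],
    [0,0,0],
    [0,0,0],
    [0,0,0],
  ],
  angular=[
    [0,0,-0.9],
    [0,0,-0.9],
    [0,0,-0.9],
    [0,0,-0.9],
    [0,0,-0.9],
    [0,0,-0.9],
    [0,0,-0.9],
    [0,0,-0.9],
    [0,0,-0.9],
    [0,0,-0.9],
    [0,0,-0.9],
    [0,0,-0.9],
  ],
)

```text
time: 6.2
ee_pos: [516.9, -290.2, 199.8]
ee_rot: [[0.784, 0.621, -0.003], [0.621, -0.784, 0.001], [-0.001, -0.003, -1.0]]
force: [-0.9, 0.2, -2.3]
finger_gap: 12.8
grip_force: 58.6
```

Emit:
drive_tool(
  grip=[0,0,0,0,0,0,0,0,0,0],
  travel=[
    [0,0,0],
    [0,0,0],
    [0,0,0],
    [0,0,0],
    [0,0,0],
    [0,0,0],
    [0,0,0],
    [0,0,0],
    [0,0,0],
    [0,0,0],
  ],
  angular=[
    [0,0,-0.9],
    [0,0,-0.9],
    [0,0,-0.9],
    [0,0,-0.9],
    [0,0,-0.9],
    [0,0,-0.9],
    [0,0,-0.9],
    [0,0,-0.9],
    [0,0,-0.9],
    [0,0,0],
  ],
)

```text
time: 7.03
ee_pos: [516.9, -290.4, 199.8]
ee_rot: [[0.093, 0.996, -0.002], [0.996, -0.093, 0.002], [0.001, -0.003, -1.0]]
force: [-0.7, 0.3, -1.8]
finger_gap: 12.5
grip_force: 58.6
```

Emit:
drive_tool(
  grip=[0,0,0,0,0,0,0,0,0,0,0,0],
  travel=[
    [0.93,0.1,0],
    [0.93,0.1,0],
    [0.93,0.1,0],
    [0.93,0.1,0],
    [0.93,0.1,0],
    [0.93,0.1,0],
    [0.93,0.1,0],
    [0.93,0.1,0],
    [0.93,0.1,0],
    [0.93,0.1,0],
    [0.93,0.1,0],
    [0.93,0.1,0],
  ],
  angular=[
    [0,0,0],
    [0,0,0],
    [0,0,0],
    [0,0,0],
    [0,0,0],
    [0,0,0],
    [0,0,0],
    [0,0,0],
    [0,0,0],
    [0,0,0],
    [0,0,0],
    [0,0,0],
  ],
)

```text
time: 8.03
ee_pos: [573.7, -14.7, 200.4]
ee_rot: [[0.098, 0.995, -0.002], [0.995, -0.098, -0.0], [-0.0, -0.002, -1.0]]
force: [1.3, -0.3, -0.9]
finger_gap: 12.6
grip_force: 58.6
```

Emit:
drive_tool(
  grip=[0,0,0,0,0,0,0,0,0,0],
  travel=[
    [0.9,0.1,0],
    [0.9,0.1,0],
    [0,0,0.8],
    [0,0,0.8],
    [0,0,0.8],
    [0,0,0.8],
    [0,0,0],
    [0,0,0],
    [0,0,0],
    [0,0,0],
  ],
  angular=[
    [0,0,0],
    [0,0,0],
    [0,0,0],
    [0,0,0],
    [0,0,0],
    [0,0,0],
    [0,0,0],
    [0,0,0],
    [0,0,0],
    [0,0,0],
  ],
)

```text
time: 8.87
ee_pos: [584.4, 28.8, 122.5]
ee_rot: [[0.096, 0.995, 0.002], [0.995, -0.096, 0.0], [0.001, 0.002, -1.0]]
force: [-0.1, -0.1, -0.7]
finger_gap: 12.4
grip_force: 58.6
```

Run:
```python
from h import *
from cell import sensors
import cv2
s=sensors.get_state();print(s["ee_pos"].round(1) if hasattr(s["ee_pos"],"round") else s["ee_pos"],s["force"])
a=optics.grab_frame("side")["frame"];t=optics.grab_frame("top")["frame"]
cv2.imwrite("pics/s2.png",a);cv2.imwrite("pics/t2.png",t)
r=lambda im,x,y,w,h,k:cv2.resize(im[y:y+h,x:x+w],None,fx=k,fy=k,interpolation=cv2.INTER_CUBIC)
cv2.imwrite("pics/m2.png",np.hstack([r(a,245,185,80,100,5),r(t,240,170,80,100,5)]))
```

```text
[584.4  28.8 122.5] [-0.11298947 -0.07274138 -0.68793984]
```

View pics/m2.png

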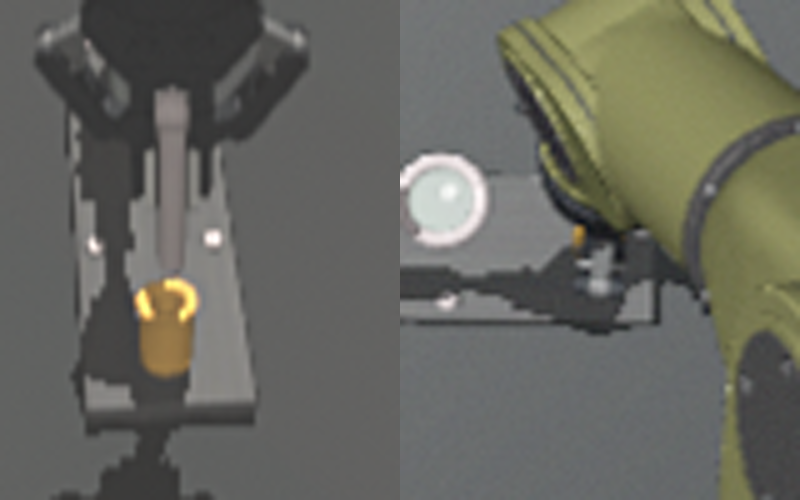

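The crop shows the punch upright in the fingers: side crop axis from (171,125) to foot about (172,262). The tube mouth is centred at (166,301), so the foot is a little to the right. Computing the offset now.

Run:
```python
from h import *
C=cams();c=C["side"]
g=lambda x,y:((x+.5)/5-.5+245,(y+.5)/5-.5+185)
print("foot",onz(c,g(172,262),75.7),"tube",onz(c,g(166.5,301),54))
print("ball-level shank x at y=125",g(171,125))
P=onz(c,g(172,262),75.7)
for h in(0,40,80): print(h,proj(c,P+[0,0,h]), (proj(c,P+[0,0,h])-[245,185])*5)
print(proj(c,[584.4,28.8,75.7]),g(172,262))
```

```text
foot [583.65499058  35.13094004  75.7       ] tube [580.35008887  29.55681839  54.        ]
ball-level shank x at y=125 (278.8, 209.6)
0 [279. 237.] [170. 260.]
40 [279.01915719 225.01852188] [170.09578593 200.0926094 ]
80 [279.03930387 212.41818503] [170.19651933 137.09092513]
[279.50789308 238.64220524] (279.0, 237.0)
```

Emit:
drive_tool(
  grip=[0,0,0,0,0,0,0,0,0],
  travel=[
    [0,-0.12,0],
    [0,0,0.2],
    [0,0,0.2],
    [0,0,0.2],
    [0,0,0.2],
    [0,0,0.2],
    [0,0,0.2],
    [0,0,0],
    [0,0,0],
  ],
  angular=[
    [0,0,0],
    [0,0,0],
    [0,0,0],
    [0,0,0],
    [0,0,0],
    [0,0,0],
    [0,0,0],
    [0,0,0],
    [0,0,0],
  ],
)

```text
time: 9.82
ee_pos: [581.0, 28.4, 90.9]
ee_rot: [[0.095, 0.995, 0.001], [0.995, -0.095, -0.0], [-0.0, 0.001, -1.0]]
force: [1.3, -1.3, -2.3]
finger_gap: 12.5
grip_force: 58.6
```

Emit:
drive_tool(
  grip=[0,0,0,0,0,0,0,0,0],
  travel=[
    [0,0,0.16],
    [0,0,0.16],
    [0,0,0.16],
    [0,0,0.16],
    [0,0,0.16],
    [0,0,0.16],
    [0,0,0.04],
    [0,0,0],
    [0,0,0],
  ],
  angular=[
    [0,0,0],
    [0,0,0],
    [0,0,0],
    [0,0,0],
    [0,0,0],
    [0,0,0],
    [0,0,0],
    [0,0,0],
    [0,0,0],
  ],
)

```text
time: 10.57
ee_pos: [581.1, 28.4, 65.9]
ee_rot: [[0.095, 0.995, 0.001], [0.995, -0.095, -0.0], [-0.0, 0.001, -1.0]]
force: [4.8, -2.8, -3.9]
finger_gap: 12.8
grip_force: 58.5
```

Run:
```python
from h import *
import cv2
a=optics.grab_frame("side")["frame"]
r=lambda im,x,y,w,h,k:cv2.resize(im[y:y+h,x:x+w],None,fx=k,fy=k,interpolation=cv2.INTER_CUBIC)
cv2.imwrite("pics/m3.png",r(a,235,185,90,100,5))
```

```text
(no output)
```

View pics/m3.png

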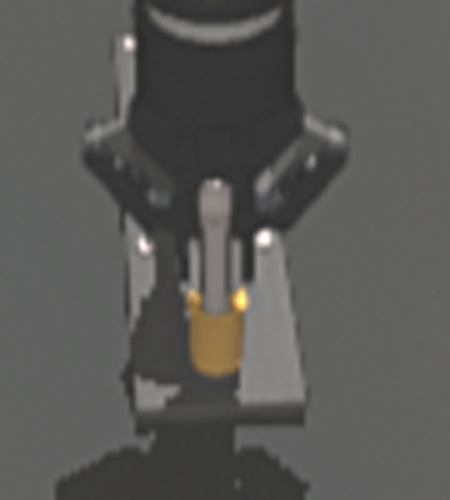

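The picture shows the punch centred in the tube (crop (216,310)). Pressing 2 mm further, then opening and lifting clear.

Emit:
drive_tool(
  grip=[0,0,0,100,100,100,100,100,100,100,100],
  travel=[
    [0,0,0.06],
    [0,0,0.03],
    [0,0,0],
    [0,0,0],
    [0,0,0],
    [0,0,0],
    [0,0,0],
    [0,0,0],
    [0,0,0],
    [0,0,0],
    [0,0,0],
  ],
  angular=[
    [0,0,0],
    [0,0,0],
    [0,0,0],
    [0,0,0],
    [0,0,0],
    [0,0,0],
    [0,0,0],
    [0,0,0],
    [0,0,0],
    [0,0,0],
    [0,0,0],
  ],
)

```text
time: 11.53
ee_pos: [580.4, 29.0, 64.0]
ee_rot: [[0.095, 0.996, -0.0], [0.996, -0.095, 0.0], [0.0, -0.0, -1.0]]
force: [-0.3, -0.3, 0.1]
finger_gap: 85.7
grip_force: 0.0
```

Emit:
drive_tool(
  grip=[100,100,100,100,100,100,100,100,100,100,100,100],
  travel=[
    [0,0,-0.4],
    [0,0,-0.8],
    [0,0,-0.8],
    [0,0,-0.8],
    [0,0,-0.8],
    [0,0,-0.8],
    [0,0,-0.8],
    [0,0,-0.8],
    [0,0,-0.8],
    [0,0,0],
    [0,0,0],
    [0,0,0],
  ],
  angular=[
    [0,0,0],
    [0,0,0],
    [0,0,0],
    [0,0,0],
    [0,0,0],
    [0,0,0],
    [0,0,0],
    [0,0,0],
    [0,0,0],
    [0,0,0],
    [0,0,0],
    [0,0,0],
  ],
)

```text
time: 12.53
ee_pos: [580.0, 28.6, 233.9]
ee_rot: [[0.095, 0.995, -0.001], [0.995, -0.095, -0.0], [-0.001, -0.001, -1.0]]
force: [0.3, -0.1, 0.6]
finger_gap: 85.5
grip_force: 0.0
```

Run:
```python
from h import *
import cv2
a=optics.grab_frame("side")["frame"]
cv2.imwrite("pics/s4.png",a)
r=lambda im,x,y,w,h,k:cv2.resize(im[y:y+h,x:x+w],None,fx=k,fy=k,interpolation=cv2.INTER_CUBIC)
cv2.imwrite("pics/m4.png",r(a,235,130,90,140,4))
c=cams()["side"]
for z in(54,127,117): print(z,((proj(c,[581,29,z])-[235,130])*4).round())
```

```text
54 [173. 460.]
127 [173. 373.]
117 [173. 385.]
```

View pics/m4.png

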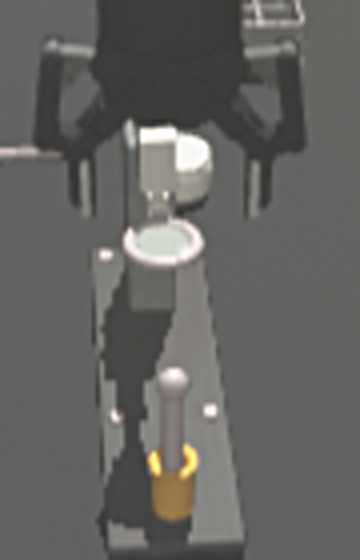

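Punch stands free, upright in the tube (ball at crop (173,382)); loupe at rest. Turning the gripper and going over the tab.

Emit:
drive_tool(
  grip=[100,100,100,100,100,100,100,100,100,100,100,100],
  travel=[
    [0,0,0],
    [0,0,0],
    [0,0,0],
    [0,0,0],
    [0,0,0],
    [0,0,0],
    [0,0,0],
    [0,0,0],
    [0,0,0],
    [0,0,0],
    [0,0,0],
    [0,0,0],
  ],
  angular=[
    [0,0,0.9],
    [0,0,0.9],
    [0,0,0.9],
    [0,0,0.9],
    [0,0,0.9],
    [0,0,0.9],
    [0,0,0.9],
    [0,0,0.9],
    [0,0,0.9],
    [0,0,0.9],
    [0,0,0.9],
    [0,0,0.9],
  ],
)

```text
time: 13.68
ee_pos: [580.0, 28.9, 233.2]
ee_rot: [[0.924, 0.382, -0.002], [0.382, -0.924, -0.0], [-0.002, -0.0, -1.0]]
force: [-0.5, -0.0, -0.8]
finger_gap: 85.6
grip_force: 0.0
```

Emit:
drive_tool(
  grip=[100,100,100,100,100,100,100],
  travel=[
    [0,0,0],
    [0,0,0],
    [0,0,0],
    [0,0,0],
    [0,0,0],
    [0,0,0],
    [0,0,0],
  ],
  angular=[
    [0,0,0.9],
    [0,0,0.9],
    [0,0,0.9],
    [0,0,0.9],
    [0,0,0.35],
    [0,0,0],
    [0,0,0],
  ],
)

```text
time: 14.27
ee_pos: [580.1, 29.0, 233.4]
ee_rot: [[1.0, 0.002, -0.001], [0.002, -1.0, -0.0], [-0.001, 0.0, -1.0]]
force: [0.3, -0.7, -0.7]
finger_gap: 85.7
grip_force: 0.0
```

Emit:
drive_tool(
  grip=[100,100,100,100,100,100,100,100,100],
  travel=[
    [0.08,-0.8,0],
    [0,-0.8,0],
    [0,-0.8,0],
    [0,-0.8,0],
    [0,-0.8,0],
    [0,-0.8,0],
    [0,-0.6,0],
    [0,0,0],
    [0,0,0],
  ],
  angular=[
    [0,0,0],
    [0,0,0],
    [0,0,0],
    [0,0,0],
    [0,0,0],
    [0,0,0],
    [0,0,0],
    [0,0,0],
    [0,0,0],
  ],
)

```text
time: 15.02
ee_pos: [582.2, 164.1, 233.8]
ee_rot: [[1.0, 0.003, -0.0], [0.003, -1.0, -0.001], [-0.0, 0.001, -1.0]]
force: [0.2, -0.8, -0.3]
finger_gap: 85.3
grip_force: 0.0
```

Emit:
drive_tool(
  grip=[100,100,100,100,100,100,100],
  travel=[
    [0,0,0.4],
    [0,0,0.5],
    [0,0,0.5],
    [0,0,0.4],
    [0,0,0.4],
    [0,0,0],
    [0,0,0],
  ],
  angular=[
    [0,0,0],
    [0,0,0],
    [0,0,0],
    [0,0,0],
    [0,0,0],
    [0,0,0],
    [0,0,0],
  ],
)

```text
time: 15.6
ee_pos: [582.2, 163.1, 178.4]
ee_rot: [[1.0, 0.0, -0.001], [0.0, -1.0, -0.001], [-0.001, 0.001, -1.0]]
force: [0.8, -0.9, 0.1]
finger_gap: 85.2
grip_force: 0.0
```

Emit:
drive_tool(
  grip=[0,0,0,0,0,0,0,0,0,0],
  travel=[
    [0,0,0],
    [0,0,0],
    [0,0,0],
    [0,0,0],
    [0,0,0],
    [0,0,0],
    [0,0,0],
    [0,0,0],
    [0,0,0],
    [0,0,0],
  ],
  angular=[
    [0,0,0],
    [0,0,0],
    [0,0,0],
    [0,0,0],
    [0,0,0],
    [0,0,0],
    [0,0,0],
    [0,0,0],
    [0,0,0],
    [0,0,0],
  ],
  force=60,
)

```text
time: 16.43
ee_pos: [582.5, 164.1, 179.4]
ee_rot: [[1.0, 0.0, 0.0], [0.0, -1.0, 0.0], [0.0, -0.0, -1.0]]
force: [-1.0, 0.7, 3.1]
finger_gap: 13.5
grip_force: 58.8
```

Emit:
drive_tool(
  grip=[0,0,0,0,0,0,0,0,0,0,0,0],
  travel=[
    [0,0.2,0],
    [0,0.4,0],
    [0,0.4,0],
    [0,0.4,0],
    [0,0.4,0],
    [0,0.4,0],
    [0,0.4,0],
    [0,0.4,0],
    [0,0.4,0],
    [0,0.2,0],
    [0,0,0],
    [0,0,0],
  ],
  angular=[
    [0,0,0],
    [0,0,0],
    [0,0,0],
    [0,0,0],
    [0,0,0],
    [0,0,0],
    [0,0,0],
    [0,0,0],
    [0,0,0],
    [0,0,0],
    [0,0,0],
    [0,0,0],
  ],
)

```text
time: 17.43
ee_pos: [581.6, 77.0, 179.4]
ee_rot: [[1.0, 0.002, -0.001], [0.002, -1.0, 0.004], [-0.001, -0.004, -1.0]]
force: [-4.5, 8.5, 6.4]
finger_gap: 13.4
grip_force: 59.5
```

Emit:
drive_tool(
  grip=[0,0,0],
  travel=[
    [0,0,0],
    [0,0,0],
    [0,0,0],
  ],
  angular=[
    [0,0,0],
    [0,0,0],
    [0,0,0],
  ],
)

```text
time: 17.68
ee_pos: [581.6, 77.6, 179.4]
ee_rot: [[1.0, 0.003, -0.001], [0.003, -1.0, 0.005], [-0.001, -0.005, -1.0]]
force: [-3.8, 7.8, 5.9]
finger_gap: 13.3
grip_force: 59.8
```

Run:
```python
from h import *
import cv2
a=optics.grab_frame("side")["frame"];t=optics.grab_frame("top")["frame"]
cv2.imwrite("pics/s5.png",a);cv2.imwrite("pics/t5.png",t)
r=lambda im,x,y,w,h,k:cv2.resize(im[y:y+h,x:x+w],None,fx=k,fy=k,interpolation=cv2.INTER_CUBIC)
cv2.imwrite("pics/m5.png",np.hstack([r(a,235,130,80,120,5),r(t,190,160,80,120,5)]))
```

```text
(no output)
```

View pics/m5.png

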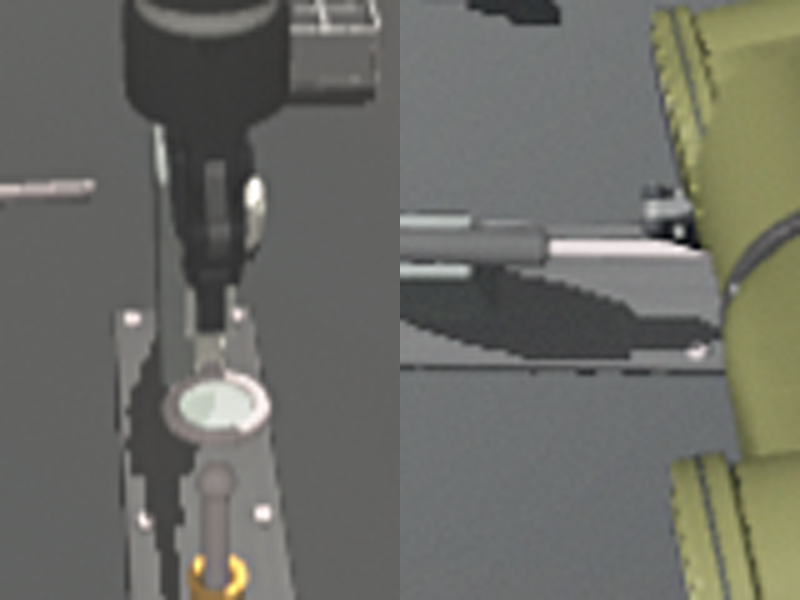

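Side: lens centre at crop (217,405), clear of the ball below it. Top: sleeve mouth at crop (545,245), ring not out yet. The tool has travelled 86.5 mm, so I'm pulling 3.5 mm more.

Emit:
drive_tool(
  grip=[0,0,0,0,0,0],
  travel=[
    [0,0.1,0],
    [0,0.05,0],
    [0,0,0],
    [0,0,0],
    [0,0,0],
    [0,0,0],
  ],
  angular=[
    [0,0,0],
    [0,0,0],
    [0,0,0],
    [0,0,0],
    [0,0,0],
    [0,0,0],
  ],
)

```text
time: 18.28
ee_pos: [581.6, 73.9, 179.3]
ee_rot: [[1.0, 0.003, -0.001], [0.003, -1.0, 0.005], [-0.001, -0.005, -1.0]]
force: [-3.1, 8.3, 6.0]
finger_gap: 13.1
grip_force: 59.8
```

Run:
```python
from h import *
from cell import sensors
import cv2
s=sensors.get_state();print(np.round(s["ee_pos"],1),np.round(s["force"],1),s["grip_force"])
f=optics.grab_frame("top");t=f["frame"];a=optics.grab_frame("side")["frame"]
cv2.imwrite("pics/t6.png",t);cv2.imwrite("pics/s6.png",a)
r=lambda im,x,y,w,h,k:cv2.resize(im[y:y+h,x:x+w],None,fx=k,fy=k,interpolation=cv2.INTER_CUBIC)
cv2.imwrite("pics/m6.png",np.hstack([r(t,200,195,40,30,10),r(a,245,180,65,30,6)[:300,:390].repeat(1,0) if 0 else cv2.resize(r(a,255,190,40,30,10),(400,300))]))
c=cams()["side"]
print("lens y before:",onz(c,(278.0,210.6),165))
t5=cv2.imread("pics/t5.png")
for im in(t5,t): print(im[207:211,210:230].mean(0).mean(1).round().astype(int))
```

```text
[581.6  73.9 179.3] [-3.1  8.3  6. ] 59.830591678619385
lens y before: [580.74232045  30.6365245  165.        ]
[121 120 120 120 121 121 120 122 106 109 178 193 190 193 194 194 195 194
 195 195]
[121 120 120 120 121 120 121 122  98  61 176 194 190 193 194 194 194 194
 195 195]
```

View pics/m6.png

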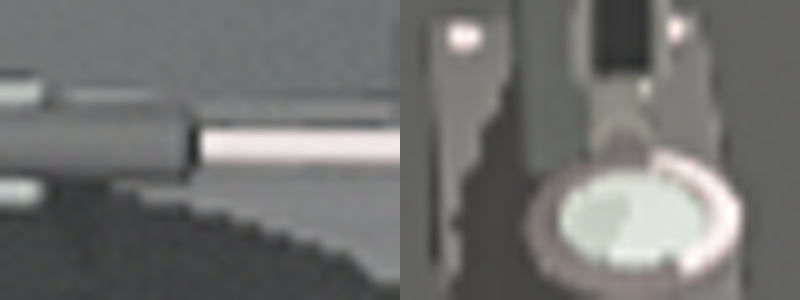

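The dark ring now shows about half out at the sleeve's mouth (crop (194,145)), matching about 90 mm of travel. The arm is steady, so I'm handing in.

```bash
python3 -c "
from cell import job
print(job.hand_in())"
```

```text
the job is handed in; nothing more can be done
None
```

The ball punch stands free in the brass tube, and the loupe is held about 90 mm out with the ring at the sleeve's mouth. The job is handed in; the result was not shown to me.

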